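# Run the painted sneaker up to the airbrush

### The arm

A 6-joint arm with a two-finger parallel gripper is mounted at the origin on the work surface. World frame = base frame: x ahead of the robot, y to its left, z up, the work surface at z = 0. Lengths are in m, angles in rad, forces in N, time in s.
With the tool pointing down it reaches from about 0.325 to 0.775 m from the base axis. Payload 9.3 kg.
Tool frame: the origin (TCP) lies between the finger pads; the fingertips stand 8 mm ahead of it and the grasp point (between the pads) lies 11 mm behind it; z points along the fingers, y is the line along which they close (so a half turn about z gives the same grasp; the last joint's range is limited). The gripper opens to 85 mm and grips with 20 to 120 N. Pads are 22 mm wide; open, the fingers measure 114 mm over their backs; the gripper's body (76 mm by 85 mm) begins 54 mm behind the grasp point. The pads swing forward as they close: fully open they stand 13 mm farther back than shut.
Start: joints at [0.99, 0.259, 0.021, 1.334, 0, 1.418], TCP at [0.228, 0.5, 0.239] pointing down, gripper open.
Joint ranges: [-3.04, 3.04], [-0.91, 1.82], [-1.04, 1.36], [-1.92, 1.95], [-1.52, 1.45], [-3.14, 3.14]. Speed limits (rad/s): [2.22, 2.22, 2.79, 3.14, 3.14, 3.14].

### API

Orientations are given as a 3x3 rotation matrix whose columns are the frame's x, y, z axes.
In Python, from plant import bot gives the robot as it stands.
- The arm moves only by the shell command python3 -m jog 'ROWS'. ROWS is JSON, a list of rows, each a list of 3 entries, a list of its own where there are three numbers: the shift along the tool's x, y, z as a fraction of full scale, then the turn, a rotation vector about the tool's x, y, z as a fraction of full scale, then the opening, from 0 (shut) to 1 (fully open). A call has exactly 8 rows; each row is the pose to reach, as a shift and turn from the pose commanded when the call began, along the tool's axes at that moment, turning the shorter way round; what a row does not reach only later rows make up. Full scale, the value 1, is 60 cm for a shift and 180 degrees for a turn. A row lasts 1/10 s, in which the tool goes at most 50 mm and 8.59 degrees, less where a joint would pass 70% of its speed; a pose out of reach is approached as far as the arm can. A call with a number of a shift or a turn outside -1 to 1 is refused whole. A call with a gripper value outside its range is refused whole. The fingers move at their own pace and stop on an object; the grip force is fixed at half the most. Time passes only in rows, so rows that repeat a pose let the fingers close, or fill a call up. It gives the time, the measured TCP pose, the force, the opening and the grip force at its end, in the units of the state.
- bot.get_state(): the state, without advancing time (a new reading comes with each control period).
- bot.snapshot(name): name is "scene" or "side" or "wrist"; returns (picture, depth): 400x640x3 uint8, red, green, blue; 400x640 float32, m along the optical axis (not along the pixel's ray), 0 where there is no reading.
- bot.camera_info(name): a dict with "fx", "fy", "cx", "cy" (pixels), "R" (3x3) and "t" (3): a world point X has camera coordinates R X + t; the wrist camera has in their place "tool_from_camera" (4x4, takes a point from camera to tool coordinates, whose origin is the TCP and whose axes are the flange's). Camera axes: x right, y down, z forward; pixel columns grow to the right and rows downward; lengths in m; the calibration is good to about 2 mm. The wrist camera is an equidistant fisheye: a pixel r from the principal point sees the ray r / f radians off the axis. A picture is of the moment at which its call begins: read the wrist's pose just before it. camera_info takes no time and is no camera call.
- bot.close_job(): hands the job in; it is judged then, once.
The state is a dict: "time": time; "joint_pos": joint angles; "joint_vel": joint speeds; "joint_efforts": joint torques, N m; "tool_pos": TCP position; "orientation": TCP orientation; "wrist_force": force on the tool from outside, world axes, zero at the start; "wrist_torque": the same for the moment, N m; "width": opening from 0.0 (shut) to 1.0 (fully open); "grip_force": force on a finger pad.
Only numpy, scipy, OpenCV 4.12 (cv2) and the standard library are available. Lean on these libraries where they do the work, as an engineer would, in place of code of your own. Each camera call takes 0.05 s, during which the arm holds its last target. There are 200 camera calls.

### The job

The sneaker with wet paint stands on a free-running trolley. Pushing gently, and only on the trolley's two orange spring buffers, send it along its rail and brake it so that it comes to rest with its red pointer inside the green band at the airbrush, never running against either red end stop, and leave it standing there free. Do not touch the sneaker or the rest of the trolley, and leave the things on the bench where they are.

Things in the scene. Friction and masses are not known exactly. Their poses are not given: they have to be found in the camera images.
- rail: Aluminium base 260 x 720 x 8 mm, two steel rods, red stop block at each end; fixed. Origin on the bench at mid-length under the push lane; y runs along the rail, x across it away from the robot. The trolley goes towards -y. Its buffers move along the line x = 0, which is clear (top 8 mm) ahead of and behind the trolley.
- trolley (a joint): Trolley position, m, growing towards the rail's -y: 0 and 0.44 are the end stops. Its middle is at y = 0.22 - value in the rail frame. Starts at rest, 0.03 to 0.10. Moving mass with sneaker nominally 1.1 kg, about up to 30 percent more or 20 percent less; resistance only about 0.003 N dry plus 0.08 N per m/s: it coasts on when the push ends.
- deck: The trolley itself, a grey buffer housing on the lane, 114 mm across, 144 mm long, top at 65 mm; beside it, on the far side, a white tray 200 mm long and the sneaker (270 mm long along the rail, 96 mm wide, centre line at rail x = 125 mm, from 88 to 210 mm above the bench). Origin on the lane at the trolley's middle, bench height; axes as the rail. Do not touch.
- buffer_rear (a joint): Compression (m) of the orange buffer at the trolley's +y end, pushed to drive: 0 free, 0.045 bottomed. Spring 8 N/m, 0.04 N preload, 0.3 N s/m, 50 g head: block 104 mm across, flat black end face square to the rail, 17 to 61 mm above the bench, when free 125 mm from the trolley's middle. Elastic: the trolley rebounds from a finger that stands still.
- buffer_front (a joint): Compression (m) of the same kind of buffer at the trolley's -y end, pushed to brake: 0 free, 0.045 bottomed; same size, height, spring and distance from the trolley's middle.
- rear_face (a point): Centre of the rear buffer's end face, 39 mm above the bench; moves with the buffer head.
- front_face (a point): Centre of the front buffer's end face, 39 mm above the bench; moves with the buffer head.
- pointer (a point): Tip of the red pointer (6 mm wide) at the trolley's far edge, 56 mm above the bench, at the trolley's middle in length, 220 mm across from the lane line.
- mark (a point): Middle of the green band (30 mm long along the rail) on the white block beside the rail, 50 mm above the bench; axes as the rail's. The trolley is at the mark when pointer and mark have the same y in the rail frame; this is where the trolley reads 0.30 to 0.38, new each time.
- station: Airbrush stand fixed beside the rail's far side: white block 110 mm long with the green band, and a steel post 232 mm high with an airbrush. Origin on the bench under the mark.
- red_bottle: Red bottle, 44 mm across, 150 mm high, stands beyond the rail; origin under it. Leave.
- green_bottle: Green bottle, 40 mm across, 100 mm high, stands beyond the rail; origin under it. Leave.
- paint_jar: Amber jar, 64 mm across, 70 mm high, stands beyond the rail; origin under it. Leave.
- blue_bottle: Blue bottle, 40 mm across, 100 mm high, stands to the left; origin under it. Leave.
- soda_can: Red can, 66 mm across, 115 mm high, stands to the right; origin under it. Leave.
- tape_roll: Roll of tape, 90 mm across, 24 mm high, lies to the right; origin under it. Leave.
- paint_brush: Paint brush lying to the right. Leave.

How it is judged:
By the outcome, as a careful person would: the job done as asked, in the order asked, and still so for the second after the job is handed in, with the robot touching nothing.
It also fails if it takes over 38 s, if anything falls off the work surface, if the arm or the gripper's body presses on something with over 40 N, if the wrist force passes 120 N, or if a joint passes its speed limit or range.

## Working session

There is one attempt and no reset: what is moved stays moved. The work goes in short steps, Python scripts to look and compute and a shell command to move; the robot and the scene stay as the last step left them, time stands still between calls to the robot, and variables do not carry over. Pictures are saved under pics/ and viewed, at most 10 in all, crops included, and the job is handed in when it is done.

```bash
mkdir -p pics; ls; python3 - <<'E'
from plant import bot
import cv2,numpy as np
s=bot.get_state();print(s['time'],s['tool_pos'],s['orientation'],s['width'])
for n in('scene','side'):
    p,d=bot.snapshot(n);cv2.imwrite(f'pics/{n}0.png',p[:,:,::-1]);np.savez(f'pics/{n}0.npz',p=p,d=d)
    print(n,bot.camera_info(n))
E
```

```text
pics
0.0 [0.22805103 0.50019507 0.23864594] [[-9.09875667e-01  4.14880404e-01 -7.21119689e-04]
 [ 4.14880991e-01  9.09874968e-01 -1.14266405e-03]
 [ 1.82059831e-04 -1.33886107e-03 -9.99999087e-01]] 0.9978925127192365
scene {'fx': 362.1603855674024, 'fy': 362.1603855674024, 'cx': 323.0732133973898, 'cy': 198.81758678418993, 'R': array([[ 0.69840195,  0.715642  ,  0.00955217],
       [ 0.66035171, -0.63918218, -0.39418493],
       [-0.27598972,  0.28160731, -0.9189815 ]]), 't': array([-0.41222624, -0.39619292,  1.4723671 ])}
side {'fx': 439.1913009733541, 'fy': 439.1913009733541, 'cx': 317.8689404513501, 'cy': 197.39808884204191, 'R': array([[-0.99154826, -0.12794594,  0.02149149],
       [-0.09908113,  0.63984232, -0.76209234],
       [ 0.08375545, -0.75778074, -0.64711157]]), 't': array([0.59655428, 0.13483312, 1.31085951])}
```

View pics/scene0.png

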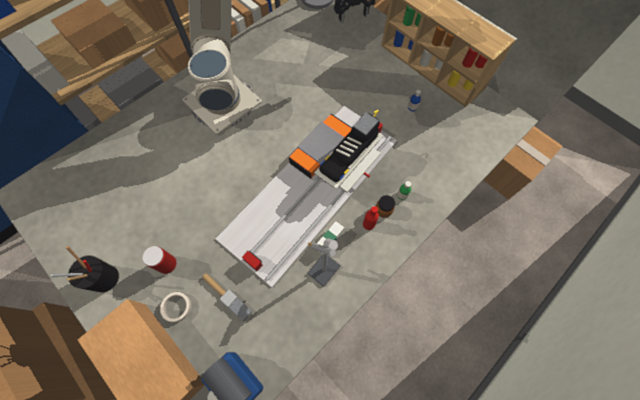

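View pics/side0.png

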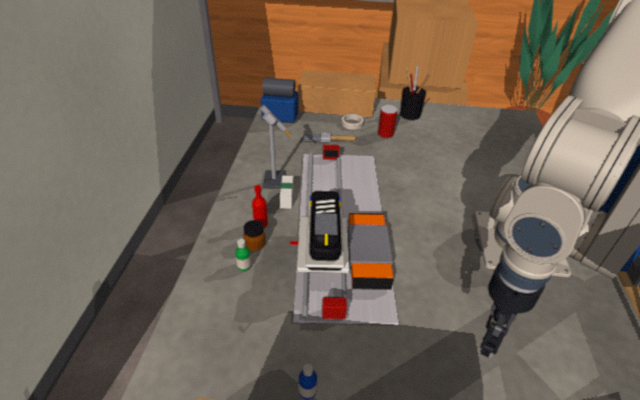

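The scene view shows the orange buffers at about (336,124) and (303,160), the pointer at (368,175), the green band at about (330,235) and a red stop at (252,261). In the side view the buffers are at (368,219) and (370,272), the pointer at (293,242), the band at (287,186), and the stops at (330,152) and (333,308).

```bash
cat > h.py <<'E'
import numpy as np,cv2
from plant import bot
def ray(n,uv,z):
    c=bot.camera_info(n);uv=np.atleast_2d(uv).astype(float)
    d=np.c_[(uv[:,0]-c['cx'])/c['fx'],(uv[:,1]-c['cy'])/c['fy'],np.ones(len(uv))]@c['R']
    o=-c['R'].T@c['t'];return o+d*((z-o[2])/d[:,2])[:,None]
def blobs(p,lo,hi,amin=4):
    h=cv2.cvtColor(p,cv2.COLOR_RGB2HSV);m=cv2.inRange(h,lo,hi)
    n,l,st,ce=cv2.connectedComponentsWithStats(m)
    return [(st[i],ce[i],l==i) for i in range(1,n) if st[i][4]>=amin]
E
python3 - <<'E'
from h import *
np.set_printoptions(precision=4,suppress=True)
box={'scene':(210,90,400,290),'side':(270,140,400,325)}
for n in('scene','side'):
    p=np.load(f'pics/{n}0.npz')['p'];x0,y0,x1,y1=box[n]
    for nm,lo,hi,z in(('orange',(8,180,120),(16,255,255),.061),('red',(0,180,60),(5,255,255),.056),('red2',(176,180,60),(180,255,255),.056),('green',(45,80,40),(85,255,255),.05)):
        for st,ce,m in blobs(p,lo,hi):
            if x0<ce[0]<x1 and y0<ce[1]<y1:
                r=cv2.boxPoints(cv2.minAreaRect(np.argwhere(m)[:,::-1].astype(np.float32)))
                print(n,nm,st,ce,ray(n,ce,z)[0],'\n' ,ray(n,r,z)[:,:2].tolist() if nm=='orange' else '')
print(ray('side',[(303,155),(375,156),(397,322),(295,322)],.008))
print(ray('scene',[(216,239),(271,286),(396,143),(347,107)],.008))
E
python3 -c "
import cv2
a=cv2.imread('pics/side0.png')[140:330,270:410];b=cv2.imread('pics/scene0.png')[95:295,205:405]
cv2.imwrite('pics/c.png',cv2.hconcat([cv2.resize(a,(420,570),interpolation=2),cv2.resize(b,(380,570),interpolation=2)]))"
```

```text
scene orange [324 115  28  22 274] [337.781  125.3029] [0.4371 0.2258 0.061 ] 
 [[0.38875158775252416, 0.19746176231458706], [0.37592897410459913, 0.24030826879759964], [0.4831201647472606, 0.2532722026479372], [0.4945151721246142, 0.2110779304098474]]
scene orange [290 149  29  24 331] [304.1934 160.2538] [0.4588 0.0329 0.061 ] 
 [[0.4114277896735642, 0.004276808411435462], [0.3995539836480323, 0.05161545525765798], [0.5055213143834574, 0.06192502186325416], [0.5158547583190366, 0.015391937958465718]]
scene red [378 124   4   6  15] [379.7333 126.0667] [0.547 0.34  0.056] 
 
scene red [365 173   4   4   6] [366.5 174.5] [0.652  0.1542 0.056 ] 
 
scene red [364 206  15  24 227] [370.8678 217.8987] [0.7741 0.0448 0.056 ] 
 
scene red [243 252  18  18 168] [251.9643 260.2262] [ 0.6068 -0.3349  0.056 ] 
 
scene green [324 231  12   9  59] [329.5932 235.3559] [ 0.7196 -0.0967  0.05  ] 
 
side orange [350 214  35  11 347] [367.1009 218.9597] [0.4536 0.0308 0.061 ] 
 [[0.5047957444231095, 0.01694606104563534], [0.40472064242806866, 0.0016392665490621017], [0.4041249683777189, 0.04484773131
[... 213 characters left out ...]
6354], [0.38109194955610215, 0.23885220700728926], [0.4824753578829078, 0.2537575199492551]]
side red [324 145  16   9  77] [331.1299 147.3117] [ 0.5977 -0.3325  0.056 ] 
 
side red [323 153  13   6  27] [328.5556 156.963 ] [ 0.6003 -0.2713  0.056 ] 
 
side red [290 241   8   4  29] [293.6207 242.4483] [0.6509 0.1514 0.056 ] 
 
side red [323 297  23  22 453] [333.9647 307.7506] [0.5188 0.3498 0.056 ] 
 
side green [281 184  11   4  44] [286.  185.5] [ 0.7191 -0.0997  0.05  ] 
 
[[ 0.7006 -0.3371  0.008 ]
 [ 0.4368 -0.3729  0.008 ]
 [ 0.3619  0.3348  0.008 ]
 [ 0.6105  0.3705  0.008 ]]
[[ 0.4503 -0.374   0.008 ]
 [ 0.7004 -0.3437  0.008 ]
 [ 0.6256  0.3574  0.008 ]
 [ 0.3769  0.3427  0.008 ]]
```

View pics/c.png

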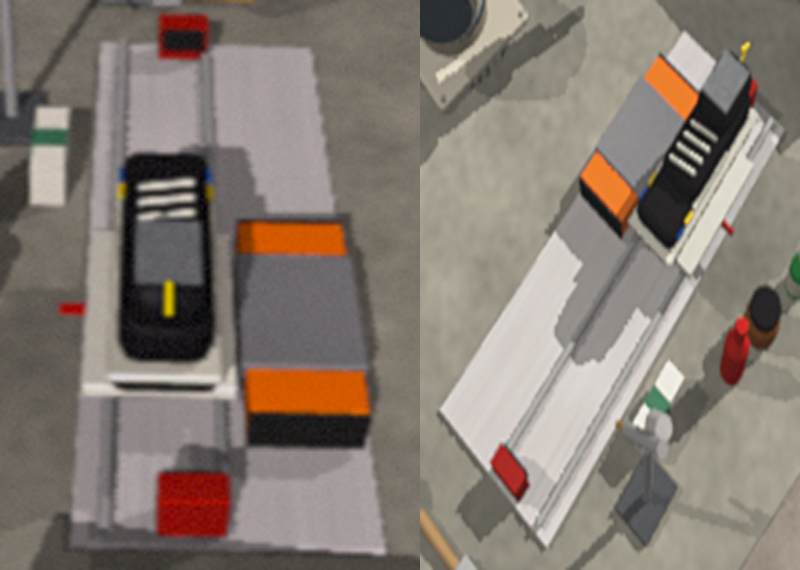

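```bash
cat >> h.py <<'E'
YH=np.array([-.1063,.9943,0]);XH=np.array([.9943,.1063,0])
def pt(s,X,z): return s*YH+X*XH+np.array([0,0,z])
def sim(m,V,T,gap=.01,k=8,F0=.04,c=.3):
    """finger speed function of time; returns peak compression and trolley exit speed"""
    x=v=0;f=-gap;t=0;dt=.0005;pk=0
    while t<T:
        f+=V(t)*dt;q=f-x
        F=max(0,F0+k*q+c*(V(t)-v)) if q>0 else 0
        R=.003*np.sign(v)+.08*v if v>0 else min(F,.003)
        v+=(F-R)/m*dt;x+=v*dt;pk=max(pk,q);t+=dt
        if q<0 and t>.6 and v>V(t): break
    return round(t,2),round(pk,4),round(v,4),round(x,4),round(f,4)
E
python3 - <<'E'
from h import *
np.set_printoptions(precision=4,suppress=True)
s=bot.get_state();R=np.array(s['orientation']);p=np.array(s['tool_pos'])
from scipy.spatial.transform import Rotation as Ro
Rt=np.c_[YH,XH,[0,0,-1]]
print('turn',Ro.from_matrix(R.T@Rt).as_rotvec()/np.pi,'shift',R.T@(pt(.26,.437,.06)-p)/.6,pt(.26,.437,.06))
print(bot.camera_info('wrist')['tool_from_camera'])
for V in(.03,.04,.05):
  for m in(.88,1.1,1.43): print(V,m,sim(m,lambda t:V,4))
E
```

```text
turn [-0.0004  0.0002  0.3299] shift [-0.4062 -0.1721  0.298 ] [0.4069 0.305  0.06  ]
[[-0.001  -0.9449 -0.3274  0.0852]
 [ 1.     -0.0011  0.0002  0.0009]
 [-0.0006 -0.3274  0.9449 -0.1335]
 [ 0.      0.      0.      1.    ]]
0.03 0.88 (1.09, np.float64(0.006), np.float64(0.0563), np.float64(0.0227), 0.0226)
0.03 1.1 (1.21, np.float64(0.007), np.float64(0.0565), np.float64(0.0263), 0.0263)
0.03 1.43 (1.37, np.float64(0.0084), np.float64(0.0567), np.float64(0.0311), 0.0311)
0.04 0.88 (1.07, np.float64(0.0088), np.float64(0.0745), np.float64(0.033), 0.033)
0.04 1.1 (1.2, np.float64(0.0103), np.float64(0.0748), np.float64(0.0379), 0.0379)
0.04 1.43 (1.36, np.float64(0.0122), np.float64(0.0752), np.float64(0.0444), 0.0444)
0.05 0.88 (1.07, np.float64(0.0117), np.float64(0.0925), np.float64(0.0435), 0.0434)
0.05 1.1 (1.19, np.float64(0.0136), np.float64(0.093), np.float64(0.0497), 0.0496)
0.05 1.43 (1.36, np.float64(0.0161), np.float64(0.0936), np.float64(0.0578), 0.0578)
```

```bash
python3 -m jog '[[[-0.406,-0.172,0.298],[0,0,0.33],0],[[-0.406,-0.172,0.298],[0,0,0.33],0],[[-0.406,-0.172,0.298],[0,0,0.33],0],[[-0.406,-0.172,0.298],[0,0,0.33],0],[[-0.406,-0.172,0.298],[0,0,0.33],0],[[-0.406,-0.172,0.298],[0,0,0.33],0],[[-0.406,-0.172,0.298],[0,0,0.33],0],[[-0.406,-0.172,0.298],[0,0,0.33],0]]'
python3 - <<'E'
from h import *
np.set_printoptions(precision=4,suppress=True)
s=bot.get_state();p=np.array(s['tool_pos']);R=np.array(s['orientation']);print(s['time'],p,p@YH,p@XH,s['width'],s['joint_pos'],R,s['wrist_force'])
print(R.T@(pt(.235,.437,.035)-p)/.6)
E
```

```text
time: 0.9
tool_pos: [0.4074, 0.3033, 0.0585]
orientation: [[-0.1, 0.995, -0.003], [0.995, 0.1, -0.002], [-0.002, -0.003, -1.0]]
wrist_force: [-0.2, 0.1, 1.3]
width: 0.004
grip_force: 0.0
0.9 [0.4074 0.3033 0.0585] 0.2582565361534936 0.43732777445989496 0.003733189579825309 [ 0.4748  0.3139 -0.3937  0.8669 -0.0003  1.9456] [[-0.0998  0.995  -0.0031]
 [ 0.995   0.0998 -0.0019]
 [-0.0016 -0.0033 -1.    ]] [-0.216   0.1208  1.3207]
[-0.0387 -0.0002  0.0393]
```

```bash
python3 -m jog '[[[0,0,0.039],[0,0,0],0],[[-0.02,0,0.039],[0,0,0],0],[[-0.03,0,0.039],[0,0,0],0],[[-0.04,0,0.039],[0,0,0],0],[[-0.044,0,0.039],[0,0,0],0],[[-0.047,0,0.039],[0,0,0],0],[[-0.047,0,0.039],[0,0,0],0],[[-0.047,0,0.039],[0,0,0],0]]'
cat >> h.py <<'E'
def look(tag=None):
    """pointer and band positions along the rail, seen by the two fixed cameras"""
    out=[]
    for n in('side','scene'):
        t=bot.get_state()['time'];p,d=bot.snapshot(n)
        if tag: cv2.imwrite(f'pics/{n}{tag}.png',p[:,:,::-1])
        h=cv2.cvtColor(p,cv2.COLOR_RGB2HSV)
        red=((h[...,0]<7)|(h[...,0]>173))&(h[...,1]>140)&(h[...,2]>50)
        v,u=np.nonzero(red);w=ray(n,np.c_[u,v],.056)
        X=w@XH-.4569;S=w@YH
        k=(X>.188)&(X<.228)&(S<.12)&(S>-.24)
        r={'n':n,'t':round(t,2),'px':int(k.sum())}
        if k.sum()>2: r['ptr']=round(float(S[k].mean()),4)
        for st,ce,m in blobs(p,(45,80,40),(85,255,255),15):
            q=ray(n,ce,.05)[0]
            if abs(q@YH+.174)<.03 and q@XH>.6: r['mark']=round(float(q@YH),4)
        for st,ce,m in blobs(p,(8,180,120),(16,255,255),60):
            q=ray(n,ce,.061)[0]
            if abs(q@XH-.4569)<.03: r.setdefault('or',[]).append((round(float(q@YH),4),int(st[4])))
        out.append(r);print(r)
    return out
E
python3 - <<'E'
from h import *
s=bot.get_state();p=np.array(s['tool_pos']);print(s['time'],p,p@YH,p@XH)
look('1')
E
```

```text
time: 1.7
tool_pos: [0.4101, 0.2776, 0.0373]
orientation: [[-0.106, 0.994, 0.0], [0.994, 0.106, 0.0], [0.0, 0.0, -1.0]]
wrist_force: [-0.3, 0.2, 0.8]
width: -0.001
grip_force: 0.0
1.7 [0.41009252 0.27755152 0.03731634] 0.23237663765262706 0.43725872362414375
{'n': 'side', 't': 1.7, 'px': 32, 'ptr': 0.0816, 'mark': -0.1756, 'or': [(-0.0178, 207)]}
{'n': 'scene', 't': 1.75, 'px': 10, 'ptr': 0.0843, 'mark': -0.1727, 'or': [(0.1776, 269), (-0.0161, 331)]}
```

```bash
python3 -c "
import cv2
a=cv2.imread('pics/side1.png')[130:330,250:450];b=cv2.imread('pics/scene1.png')[60:260,230:430]
cv2.imwrite('pics/c1.png',cv2.hconcat([cv2.resize(x,(400,400),interpolation=2) for x in(a,b)]))"
```

```text
(no output)
```

View pics/c1.png

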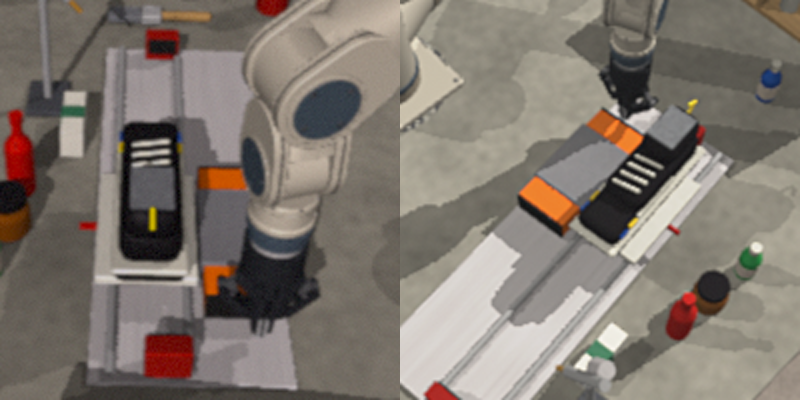

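The finger stands behind the rear face (side crop, about (265,325)) with the wrist clear of the sneaker. Both views agree that the trolley has 0.257 m to go. Pushing now.

```bash
python3 -m jog '[[[-0.0055,0,0],[0,0,0],0],[[-0.011,0,0],[0,0,0],0],[[-0.0165,0,0],[0,0,0],0],[[-0.022,0,0],[0,0,0],0],[[-0.0275,0,0],[0,0,0],0],[[-0.033,0,0],[0,0,0],0],[[-0.0385,0,0],[0,0,0],0],[[-0.044,0,0],[0,0,0],0]]'|head -3
python3 -m jog '[[[-0.0055,0,0],[0,0,0],0],[[-0.011,0,0],[0,0,0],0],[[-0.0165,0,0],[0,0,0],0],[[-0.022,0,0],[0,0,0],0],[[-0.0275,0,0],[0,0,0],0],[[-0.033,0,0],[0,0,0],0],[[-0.0385,0,0],[0,0,0],0],[[-0.044,0,0],[0,0,0],0]]'|head -3
python3 -c "
from h import *
p=np.array(bot.get_state()['tool_pos']);print(p@YH,p@XH)
look('2')"
```

```text
time: 2.6
tool_pos: [0.4129, 0.2509, 0.0371]
orientation: [[-0.106, 0.994, 0.0], [0.994, 0.106, 0.0], [0.0, 0.0, -1.0]]
time: 3.4
tool_pos: [0.4156, 0.2246, 0.0371]
orientation: [[-0.106, 0.994, 0.0], [0.994, 0.106, -0.0], [-0.0, 0.0, -1.0]]
0.17915614926958787 0.43713965507953856
{'n': 'side', 't': 3.4, 'px': 31, 'ptr': 0.0427, 'mark': -0.1756, 'or': [(-0.0554, 201)]}
{'n': 'scene', 't': 3.45, 'px': 12, 'ptr': 0.043, 'mark': -0.1727, 'or': [(0.1362, 276), (-0.0569, 343)]}
```

```bash
python3 -m jog '[[[0.01,0,-0.08],[0,0,0],0],[[0,0,-0.125],[0,0,0],0],[[-0.08,0,-0.125],[0,0,0],0],[[-0.16,0,-0.125],[0,0,0],0],[[-0.24,0,-0.125],[0,0,0],0],[[-0.32,0,-0.125],[0,0,0],0],[[-0.40,0,-0.125],[0,0,0],0],[[-0.48,0,-0.125],[0,0,0],0]]'|head -2
python3 -c "
from h import *
p=np.array(bot.get_state()['tool_pos']);print(p@YH,p@XH,p[2])
look('3')"
```

```text
time: 4.3
tool_pos: [0.446, -0.0634, 0.1123]
-0.11041794404098568 0.4367704811909861 0.11230608094443541
{'n': 'side', 't': 4.3, 'px': 29, 'ptr': -0.0072, 'mark': -0.1754, 'or': [(-0.1075, 287), (0.0866, 474)]}
{'n': 'scene', 't': 4.35, 'px': 12, 'ptr': -0.0089, 'mark': -0.1727, 'or': [(0.0848, 285), (-0.1102, 314)]}
```

```bash
python3 -m jog '[[[-0.08,0,0],[0,0,0],0],[[-0.16,0,0],[0,0,0],0],[[-0.24,0,0],[0,0,0],0],[[-0.32,0,0],[0,0,0],0],[[-0.37,0,0],[0,0,0],0],[[-0.37,0,0.08],[0,0,0],0],[[-0.37,0,0.125],[0,0,0],0],[[-0.37,0,0.125],[0,0,0],0]]'|head -2
python3 -c "
from h import *
p=np.array(bot.get_state()['tool_pos']);print(p@YH,p@XH,p[2])
look('4')"
```

```text
time: 5.2
tool_pos: [0.4679, -0.2805, 0.0337]
-0.32865578666305767 0.43536776014030554 0.03369756516662275
{'n': 'side', 't': 5.2, 'px': 28, 'ptr': -0.055, 'mark': -0.1756, 'or': [(-0.1552, 265), (0.0393, 426)]}
{'n': 'scene', 't': 5.25, 'px': 11, 'ptr': -0.0558, 'mark': -0.1726, 'or': [(0.0374, 293), (-0.1559, 364)]}
```

```bash
python3 -m jog '[[[0.03,0,0],[0,0,0],0],[[0.06,0,0],[0,0,0],0],[[0.08,0,0],[0,0,0],0],[[0.087,0,0],[0,0,0],0],[[0.087,0,0],[0,0,0],0],[[0.087,0,0],[0,0,0],0],[[0.087,0,0],[0,0,0],0],[[0.087,0,0],[0,0,0],0]]'|head -2
python3 -c "
from h import *
p=np.array(bot.get_state()['tool_pos']);print(p@YH,p@XH,p[2])
look('5')
for m in(.88,1.1,1.43):
  for V in(.015,.02,.025): print(m,V,sim(m,lambda t:V,4,gap=0.0001))"
```

```text
time: 6.1
tool_pos: [0.4642, -0.2307, 0.037]
-0.2787439380503978 0.43700281349067527 0.03696643087150669
{'n': 'side', 't': 6.1, 'px': 26, 'ptr': -0.0996, 'mark': -0.1756, 'or': [(-0.1984, 235), (-0.0035, 400)]}
{'n': 'scene', 't': 6.15, 'px': 12, 'ptr': -0.0991, 'mark': -0.1726, 'or': [(-0.0054, 298), (-0.1987, 377)]}
0.88 0.015 (0.6, np.float64(0.0021), np.float64(0.0285), np.float64(0.0096), 0.0089)
0.88 0.02 (0.64, np.float64(0.0033), np.float64(0.038), np.float64(0.0128), 0.0127)
0.88 0.025 (0.71, np.float64(0.0046), np.float64(0.0472), np.float64(0.0176), 0.0176)
1.1 0.015 (0.65, np.float64(0.0025), np.float64(0.0288), np.float64(0.0097), 0.0097)
1.1 0.02 (0.76, np.float64(0.0039), np.float64(0.0381), np.float64(0.015), 0.015)
1.1 0.025 (0.83, np.float64(0.0054), np.float64(0.0473), np.float64(0.0206), 0.0206)
1.43 0.015 (0.8, np.float64(0.0031), np.float64(0.0289), np.float64(0.0119), 0.0119)
1.43 0.02 (0.91, np.float64(0.0048), np.float64(0.0382), np.float64(0.0181), 0.0181)
1.43 0.025 (0.99, np.float64(0.0066), np.float64(0.0475), np.float64(0.0246), 0.0245)
```

```bash
cat > b.py <<'E'
import sys
def brake(m,v,rem,gap,prof,k=8,F0=.04,c=.3,dt=.0005):
    """trolley speed v, distance rem to the mark, gap to the finger; prof = finger speed per 0.1 s row, away from the trolley"""
    x=0;f=gap;t=0;tc=te=0
    while t<12:
        i=int(t/.1);V=prof[i] if i<len(prof) else .3
        f+=V*dt;q=x-f
        F=max(0,F0+k*q+c*(v-V)) if q>0 else 0
        if F>0: tc=tc or t;te=t
        if abs(v)<2e-5 and F<.003: 
            if t>3: break
            v=0
        else: v+=-(F+(.003 if v>0 else -.003)+.08*v)/m*dt
        if te and t-te<dt*2: ve=v
        x+=v*dt;t+=dt
    return 'm %.2f contact %.2f-%.2f exit v %.4f end err %.4f'%(m,tc,te,ve,rem-x)
E
python3 - <<'E'
from b import *
for vf in(.021,.023,.025):
  for m in(.88,1.1,1.43):
    for v in (.045,.047): print(vf,v,brake(m,v,.0712,.0372,[0]*4+[vf]*24))
E
```

```text
0.021 0.045 m 0.88 contact 1.57-1.99 exit v 0.0088 end err -0.0093
0.021 0.047 m 0.88 contact 1.38-1.87 exit v 0.0061 end err -0.0018
0.021 0.045 m 1.10 contact 1.46-2.04 exit v 0.0064 end err -0.0072
0.021 0.047 m 1.10 contact 1.30-1.94 exit v 0.0041 end err -0.0013
0.021 0.045 m 1.43 contact 1.38-2.15 exit v 0.0045 end err -0.0072
0.021 0.047 m 1.43 contact 1.25-2.07 exit v 0.0023 end err -0.0023
0.023 0.045 m 0.88 contact 1.79-2.13 exit v 0.0139 end err -0.0285
0.023 0.047 m 0.88 contact 1.52-1.95 exit v 0.0107 end err -0.0158
0.023 0.045 m 1.10 contact 1.62-2.13 exit v 0.0109 end err -0.0241
0.023 0.047 m 1.10 contact 1.42-2.00 exit v 0.0084 end err -0.0140
0.023 0.045 m 1.43 contact 1.50-2.22 exit v 0.0087 end err -0.0234
0.023 0.047 m 1.43 contact 1.34-2.11 exit v 0.0064 end err -0.0143
0.025 0.045 m 0.88 contact 2.24-2.42 exit v 0.0203 end err -0.0616
0.025 0.047 m 0.88 contact 1.74-2.07 exit v 0.0158 end err -0.0367
0.025 0.045 m 1.10 contact 1.85-2.26 exit v 0.0159 end err -0.0489
0.025 0.047 m 1.10 contact 1.57-2.08 exit v 0.0129 end err -0.0329
0.025 0.045 m 1.43 contact 1.67-2.30 exit v 0.0131 end err -0.0470
0.025 0.047 m 1.43 contact 1.46-2.17 exit v 0.0107 end err -0.0332
```

```bash
python3 -m jog '[[[0,0,0],[0,0,0],0],[[0,0,0],[0,0,0],0],[[0,0,0],[0,0,0],0],[[0,0,0],[0,0,0],0],[[-0.0034,0,0],[0,0,0],0],[[-0.0068,0,0],[0,0,0],0],[[-0.0102,0,0],[0,0,0],0],[[-0.0136,0,0],[0,0,0],0]]'|head -2
python3 -m jog '[[[-0.0034,0,0],[0,0,0],0],[[-0.0068,0,0],[0,0,0],0],[[-0.0102,0,0],[0,0,0],0],[[-0.0136,0,0],[0,0,0],0],[[-0.017,0,0],[0,0,0],0],[[-0.0204,0,0],[0,0,0],0],[[-0.0238,0,0],[0,0,0],0],[[-0.0272,0,0],[0,0,0],0]]'|head -2
python3 -m jog '[[[-0.0034,0,0],[0,0,0],0],[[-0.0068,0,0],[0,0,0],0],[[-0.0102,0,0],[0,0,0],0],[[-0.0136,0,0],[0,0,0],0],[[-0.017,0,0],[0,0,0],0],[[-0.0204,0,0],[0,0,0],0],[[-0.0238,0,0],[0,0,0],0],[[-0.0272,0,0],[0,0,0],0]]'|head -2
python3 -c "
from h import *
p=np.array(bot.get_state()['tool_pos']);print(p@YH,p@XH,p[2])
look('6')
look('7')"
```

```text
time: 7.0
tool_pos: [0.4651, -0.2387, 0.0371]
time: 7.8
tool_pos: [0.4668, -0.2548, 0.0371]
time: 8.6
tool_pos: [0.4685, -0.271, 0.0371]
-0.3192639833187549 0.4369976827033048 0.03705192056216219
{'n': 'side', 't': 8.6, 'px': 31, 'ptr': -0.1733, 'mark': -0.1757, 'or': [(-0.2735, 187), (-0.0775, 348)]}
{'n': 'scene', 't': 8.65, 'px': 7, 'ptr': -0.1717, 'mark': -0.1726, 'or': [(-0.0785, 312), (-0.27, 361)]}
{'n': 'side', 't': 8.7, 'px': 31, 'ptr': -0.1741, 'mark': -0.1758, 'or': [(-0.2733, 190), (-0.078, 348)]}
{'n': 'scene', 't': 8.75, 'px': 10, 'ptr': -0.1724, 'mark': -0.1726, 'or': [(-0.0787, 311), (-0.2704, 361)]}
```

```bash
python3 -m jog '[[[-0.02,0,0],[0,0,0],0],[[-0.03,0,0],[0,0,0],0],[[-0.03,0,0],[0,0,0],0],[[-0.03,0,0],[0,0,0],0],[[-0.03,0,0],[0,0,0],0],[[-0.03,0,0],[0,0,0],0],[[-0.03,0,0],[0,0,0],0],[[-0.03,0,0],[0,0,0],0]]'|head -2
python3 -c "
from h import *
look('8')"
```

```text
time: 9.6
tool_pos: [0.4704, -0.2886, 0.0371]
{'n': 'side', 't': 9.6, 'px': 29, 'ptr': -0.1753, 'mark': -0.1758, 'or': [(-0.2736, 187), (-0.0801, 349)]}
{'n': 'scene', 't': 9.65, 'px': 12, 'ptr': -0.1733, 'mark': -0.1726, 'or': [(-0.0801, 310), (-0.2727, 390)]}
```

```bash
python3 -m jog '[[[-0.02,0,0],[0,0,0],0],[[-0.04,0,-0.05],[0,0,0],0],[[-0.04,0,-0.12],[0,0,0],0],[[-0.04,0,-0.2],[0,0,0],0],[[-0.04,0,-0.2],[0,0,0],0],[[-0.04,0,-0.2],[0,0,0],0],[[-0.04,0,-0.2],[0,0,0],0],[[-0.04,0,-0.2],[0,0,0],0]]'|head -2
python3 -m jog '[[[0,0,0],[0,0,0],0],[[0,0,0],[0,0,0],0],[[0,0,0],[0,0,0],0],[[0,0,0],[0,0,0],0],[[0,0,0],[0,0,0],0],[[0,0,0],[0,0,0],0],[[0,0,0],[0,0,0],0],[[0,0,0],[0,0,0],0]]'|head -2
python3 -c "
from h import *
look('9')
a=cv2.imread('pics/side9.png')[130:330,250:400];cv2.imwrite('pics/c9.png',cv2.resize(a,(450,600),interpolation=2))"
```

```text
time: 10.5
tool_pos: [0.4724, -0.3124, 0.1557]
time: 11.3
tool_pos: [0.4729, -0.3126, 0.1571]
{'n': 'side', 't': 11.3, 'px': 30, 'ptr': -0.175, 'mark': -0.1757, 'or': [(-0.2747, 209), (-0.0804, 347)]}
{'n': 'scene', 't': 11.35, 'px': 12, 'ptr': -0.1733, 'mark': -0.1726, 'or': [(-0.0801, 310), (-0.2733, 399)]}
```

View pics/c9.png

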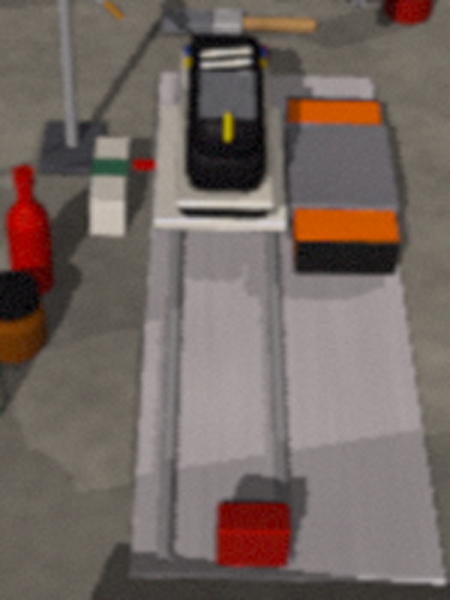

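The pointer, at crop position (143,164), lines up with the green band at (110,166). The trolley is at rest and the gripper is clear of it.

```bash
python3 -c "
from plant import bot
print(bot.close_job())"
```

```text
the job is handed in; nothing more can be done
None
```

The trolley stands free and at rest with its red pointer within about 1 mm of the middle of the green band, measured in both fixed cameras, and the job was handed in at about 11.4 s; no verdict came back.

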